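# Load the label roll and cap the rod

### The arm

A 7-joint arm with a two-finger parallel gripper is mounted at the origin on a cart in front of the work surface, level with it; the furniture and walls round the work are solid. World frame = base frame: x ahead of the robot, y to its left, z up, the work surface at z = 0. Lengths are in m, angles in rad, forces in N, time in s.
With the tool pointing down it reaches from about 0.4 to 0.85 m from the base axis. Payload 10.4 kg.
Tool frame: the origin (TCP) lies at the very end of the fingers, on their centre line; the grasp point (between the pads) lies 19 mm behind it; z points along the fingers, y is the line along which they close (so a half turn about z gives the same grasp; the last joint's range is limited). The gripper opens to 87 mm and grips with 3 to 60 N. Pads are 19 mm wide; open, the fingers measure 117 mm over their backs; the gripper's body (75 mm by 190 mm) begins 51 mm behind the grasp point.
Start: joints at [-1.242, 0.332, -0.065, 1.46, 0.022, 1.35, -0.088], TCP at [0.215, 0.587, 0.223] pointing down, gripper open.
Joint ranges: [-2.6, 2.6], [-0.5, 2.12], [-1.47, 1.34], [0.16, 2.42], [-1.27, 4.41], [0.06, 2.06], [-2.6, 2.6]. Speed limits (rad/s): [2.22, 2.22, 2.79, 2.79, 3.14, 3.14, 3.14].

### API

Orientations are given as a unit quaternion [w, x, y, z].
In Python, from cell import get_obs, camera, camera_params, hand_in, search_frame, regions_of, tip_of gives the robot as it stands.
- The arm moves only by the tool send_rows, never from a script. Its argument "rows" is a list of rows, each a list of 7 numbers: the gripper's target within -1 to 1 (fully open at 1, half-way at 0, shut at -1), then the shift along the tool's x, y, z in mm, then the turn, a rotation vector about the tool's x, y, z in degrees. A call has 1 to 20 rows; each row is the pose to reach, as a shift and turn from the pose commanded when the call began, along the tool's axes at that moment; what a row does not reach only later rows make up. A row lasts 1/8 s, in which the tool goes at most 62.5 mm and 10.7 degrees, less where a joint would pass 70% of its speed; a pose out of reach is approached as far as the arm can. A call with a gripper value outside its range is refused whole. The fingers move at their own pace and stop on an object; "force" is the grip in N (left out, the last holds). Time passes only in rows, so rows that repeat a pose let the fingers close. It gives the time, the measured TCP pose, the force, the opening and the grip force at its end, in the units of the state.
- get_obs(): the state, without advancing time (a new reading comes with each control period).
- camera(name): name is "side" or "top" or "wrist"; returns the picture (480x640x3 uint8, blue, green, red); there is no depth.
- camera_params(name): a dict with "vfov" (degrees; the focal length in pixels is half the picture's height over the tangent of half this angle, whatever the lens; pixels are square), "cx", "cy" (the principal point, pixels), "R" (3x3) and "t" (3): a world point X has camera coordinates R X + t; the wrist camera has in their place "hand_eye" (4x4, takes a point from camera to tool coordinates, whose origin is the TCP and whose axes are the flange's). Camera axes: x right, y down, z forward; pixel columns grow to the right and rows downward; lengths in m; the calibration is good to about 2 mm. A picture is of the moment at which its call begins: read the wrist's pose just before it. camera_params takes no time and is no camera call.
- hand_in(): hands the job in; it is judged then, once.
Trained networks look in the newest picture that a camera, given by its name, has taken for a name from the list of things; names that differ only in an ending like _2 or _b are one class to them, and where a whole thing is asked for, a point or a joint stands for the part that bears it (a point fixed in the world has none). Each returns a list of dicts, best first, with "confidence" (0 to 1); they miss things now and then, are a little off and sometimes report something else, mostly with a low value. They report only what shows in the picture. A call takes as long as a camera call. They do not tell look-alikes from the thing itself.
- search_frame(name, camera): "xyz" ([x, y, z] in m, in world coordinates, good to about 4 mm: the middle of the surface that is visible of it).
- regions_of(name, camera): "mask" (480x640 bool, what is visible of it).
- tip_of(name, camera): "xyz" ([x, y, z] in m, in world coordinates, good to about 4 mm: a listed point, or the origin of a listed thing).
The state is a dict: "clock": time; "joint_pos": joint angles; "joint_vel": joint speeds; "tau": joint torques, N m; "ee_pos": TCP position; "tcp_rot": TCP orientation; "ft_force": force on the tool from outside, world axes, zero at the start; "ft_torque": the same for the moment, N m; "width": finger opening in m; "grip_force": force on a finger pad.
Only numpy, scipy, OpenCV 4.12 (cv2) and the standard library are available. Lean on these libraries where they do the work, as an engineer would, in place of code of your own. Each camera call takes 0.05 s, during which the arm holds its last target. There are 200 camera calls.

### The job

Load the roll holder: slide the white label roll onto the level steel rod, then push the red end cap fully onto the rod's free end so that the roll cannot come off. Leave the brown tape roll standing in its cradle, and let go of everything.

Things in the scene. Friction and masses are not known exactly. Their poses are not given: they have to be found in the camera images.
- holder: Fixed grey bench roll holder: base plate 150 x 110 x 10 mm, upright post 36 mm wide and 145 mm high, and a bare level steel rod that leaves the post towards the holder's own -x (roughly towards the robot). Origin on the table below the root of the rod, z up. The base plate reaches from x = -110 to +40 mm under the rod.
- rod_root (a point): Root of the steel rod, on its axis, 130 mm above the table; same axes as the holder. The rod is 12 mm thick and runs 115 mm from here along -x to its free end. A black disc (52 mm across, 4 mm thick) backs the root, its face at x = 0; nothing stands higher than 26 mm above the rod's axis.
- white_roll: Loose white label roll, 64 mm outside diameter, 38 mm wide (39 mm over its cardboard core), with a round hole of 40 mm right through it. Stands on its rim in a grey cradle with its axis level. Origin at its centre, 44 mm above the table; x along its axis (either side may face the holder). About 0.1 kg. Released on the rod, it hangs with its centre 14 mm below the rod's axis.
- end_cap: Loose red round end cap, 50 mm across, 44 mm long, lying on its side; a 50 mm square flange (12 mm thick) at its mouth stops it rolling. A blind bore, 32 mm wide and 36 mm deep, opens in the +x end, which starts facing roughly away from the robot. Origin at its centre, 25 mm up; x points out of the bore. Fully home its centre is 101 mm from the rod's root; let go, it hangs 10 mm below the rod's axis.
- brown_roll: Brown packing tape roll of the same size as the white roll, standing in another such cradle; it stays there. Origin at its centre. Each cradle is a fixed grey plate 60 mm along the roll's axis, 52 mm across and 8 mm thick, with two low bars under the roll, nothing above 16 mm.
Things that resemble listed ones, but are neither listed nor needed, are in the scene too. There is more than one size of the white_roll; the one meant has the size given above. Several things have the shape of the end_cap; the one meant has the colours described above.

How it is judged:
By the outcome, as a careful person would: the job done as asked, in the order asked, and still so for the second after the job is handed in, with the robot touching nothing.
It also fails if it takes over 61 s, if anything falls off the work surface, if the arm or the gripper's body presses on something with over 40 N, if the wrist force passes 120 N, or if a joint passes its speed limit or range.

## Working session

There is one attempt and no reset: what is moved stays moved. The work goes in short steps, Python scripts to look and compute and a tool call to move; the robot and the scene stay as the last step left them, time stands still between calls to the robot, and variables do not carry over. Pictures are saved under pics/ and viewed, at most 10 in all, crops included, and the job is handed in when it is done.

Besides the shell and the picture viewer there is one more tool, called after ">>>" by a JSON object that holds its "name" and its "arguments", one argument or row to a line. send_rows: Moves the arm, as the interface text tells. Its arguments: {"type":"object","properties":{"rows":{"type":"array"},"force":{"type":"number"}},"required":["rows"]}

```bash
mkdir -p pics; cat > h.py <<'E'
import numpy as np, cv2
from cell import *
from scipy.spatial.transform import Rotation as R
E
python3 - <<'E'
from h import *
a=camera("top");b=camera("side")
cv2.imwrite("pics/top.png",a);cv2.imwrite("pics/side.png",b)
for c in("top","side"):
  for n in("holder","rod_root","white_roll","end_cap","brown_roll"):
    print(c,n,[(round(d["confidence"],2),np.round(d["xyz"],3).tolist()) for d in tip_of(n,c)])
  p=camera_params(c);print(p["vfov"],p["cx"],p["cy"],np.round(p["R"],3).tolist(),np.round(p["t"],3))
o=get_obs();print(o["clock"],o["ee_pos"],o["tcp_rot"],o["width"])
E
```

```text
top holder [(0.72, [0.691, 0.042, -0.003])]
top rod_root [(0.6, [0.693, 0.039, 0.128])]
top white_roll [(0.94, [0.611, 0.31, 0.045]), (0.63, [0.539, 0.196, 0.04]), (0.6, [0.507, 0.38, 0.039])]
top end_cap [(0.77, [0.433, -0.073, 0.026]), (0.76, [0.505, 0.021, 0.029])]
top brown_roll [(0.89, [0.424, 0.257, 0.038])]
56.39204295600197 321.8854375157753 244.03188948566446 [[-0.027, -1.0, -0.003], [-0.972, 0.027, -0.232], [0.232, -0.003, -0.973]] [0.154 0.586 0.829]
side holder [(0.77, [0.691, 0.042, -0.001])]
side rod_root [(0.89, [0.691, 0.038, 0.131])]
side white_roll [(0.91, [0.508, 0.382, 0.041]), (0.73, [0.612, 0.313, 0.047]), (0.7, [0.541, 0.191, 0.04])]
side end_cap [(0.96, [0.433, -0.068, 0.028]), (0.86, [0.505, 0.023, 0.029])]
side brown_roll [(0.85, [0.428, 0.258, 0.045])]
56.91337654424692 324.3572519768957 239.45670646575755 [[1.0, 0.016, -0.014], [-0.005, -0.462, -0.887], [-0.021, 0.887, -0.462]] [-0.557  0.16   0.782]
0.6 [0.21537391 0.5867342  0.22257636] [1.21881926e-05 1.75016958e-01 9.84565418e-01 3.73913967e-05] 0.08717589033441514
```

View pics/top.png

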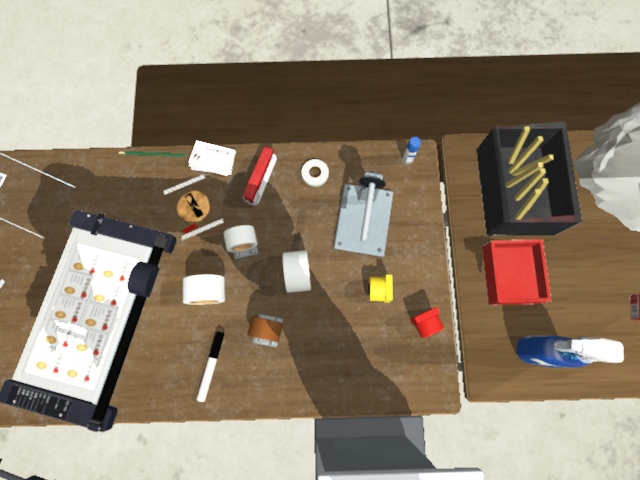

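View pics/side.png

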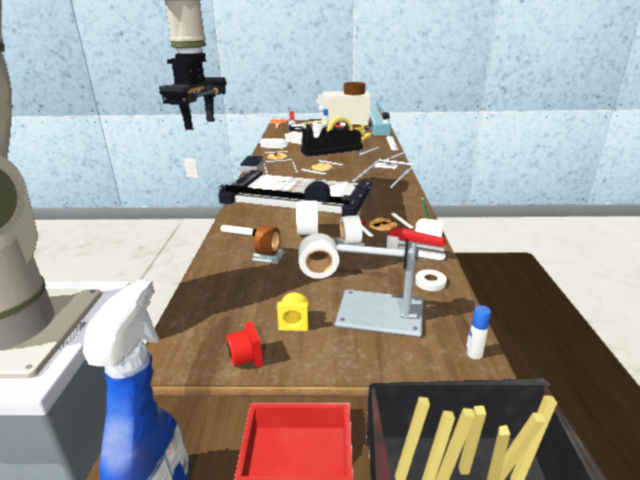

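The side and top views show three white rolls: top pixels (241,240) on a grey cradle, and (296,271) and (204,289), which are larger and have no cradle. Only (241,240) fits the 64 mm roll standing in a cradle. There are two caps: red at top (428,322) / side (245,345), and a yellow look-alike at top (381,289). The red one is meant. I'll confirm both in one crop.

```bash
python3 - <<'E'
from h import *
a=cv2.imread("pics/top.png")
f=lambda x,y,w,h,s:cv2.resize(a[y:y+h,x:x+w],None,fx=s,fy=s,interpolation=cv2.INTER_CUBIC)
A=f(180,210,130,150,4)[:600];B=f(325,160,130,190,3)[:600]
A=cv2.resize(A,(400,462));B=cv2.resize(B,(400,584))
c=np.zeros((584,800,3),np.uint8);c[:462,:400]=A;c[:,400:]=B
cv2.imwrite("pics/crop.png",c)
p=camera_params("wrist");print(p["vfov"],p["cx"],p["cy"],np.round(p["hand_eye"],3).tolist())
E
```

```text
61.86937717370982 315.2089219859648 238.08366975161252 [[-0.0, -0.97, -0.244, 0.066], [1.0, -0.0, 0.0, 0.001], [-0.0, -0.244, 0.97, -0.162], [0.0, 0.0, 0.0, 1.0]]
```

View pics/crop.png

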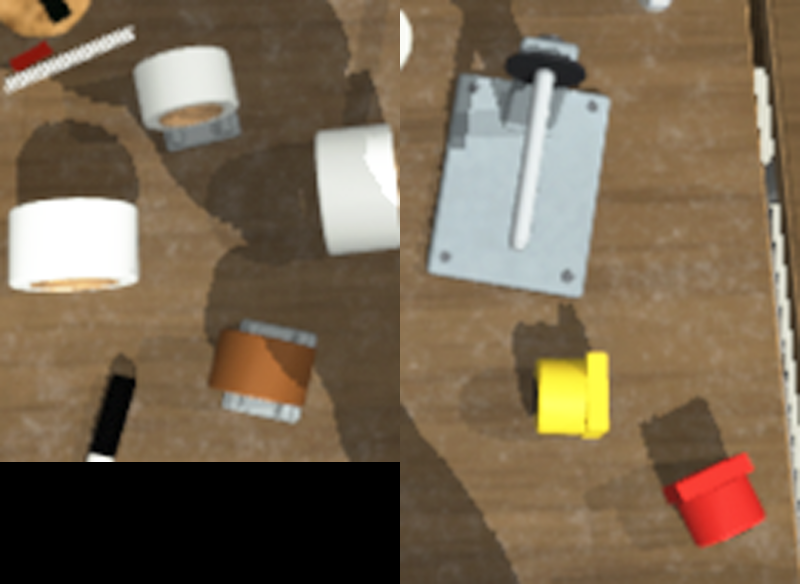

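The crop confirms both. The target is the smaller white roll at crop (188,88), in its grey cradle, next to two larger rolls without cradles. The red cap is at crop (715,500) with its flange away from the robot. Next I measure the rod direction and work out the approach.

```bash
cat >> h.py <<'E'
def ray(c,uv,z):
    p=camera_params(c);f=240/np.tan(np.radians(p["vfov"]/2))
    if c=="wrist":
        o=get_obs();q=o["tcp_rot"];T=np.eye(4);T[:3,:3]=R.from_quat([q[1],q[2],q[3],q[0]]).as_matrix();T[:3,3]=o["ee_pos"]
        T=T@np.array(p["hand_eye"]);Rw=T[:3,:3];C=T[:3,3]
    else: Rw=np.array(p["R"]).T;C=-Rw@np.array(p["t"])
    d=Rw@np.array([(uv[0]-p["cx"])/f,(uv[1]-p["cy"])/f,1]);return C+d*(z-C[2])/d[2]
def proj(c,X):
    p=camera_params(c);f=240/np.tan(np.radians(p["vfov"]/2))
    if c=="wrist":
        o=get_obs();q=o["tcp_rot"];T=np.eye(4);T[:3,:3]=R.from_quat([q[1],q[2],q[3],q[0]]).as_matrix();T[:3,3]=o["ee_pos"]
        T=np.linalg.inv(T@np.array(p["hand_eye"]));Y=T[:3,:3]@X+T[:3,3]
    else: Y=np.array(p["R"])@X+np.array(p["t"])
    return np.array([p["cx"]+f*Y[0]/Y[2],p["cy"]+f*Y[1]/Y[2]])
def move(pos,axyaw):
    "row (mm,deg) from present pose to TCP pos, pointing down, tool x along axis yaw+180 (deg)"
    o=get_obs();q=o["tcp_rot"];Q=R.from_quat([q[1],q[2],q[3],q[0]])
    a=np.radians(axyaw);x=np.array([-np.cos(a),-np.sin(a),0]);z=np.array([0,0,-1.]);M=np.stack([x,np.cross(z,x),z],1)
    print("row",np.round(1000*Q.inv().apply(np.array(pos)-o["ee_pos"]),1),np.round((Q.inv()*R.from_matrix(M)).as_rotvec(True),1))
E
python3 - <<'E'
from h import *
a=cv2.imread("pics/top.png");s=400/130
root=np.array([325+540/s,160+75/s]);end=np.array([325+521/s,160+245/s])
A=ray("top",root,.13);B=ray("top",end,.13);print(A,B,np.degrees(np.arctan2(*(A-B)[1::-1])),np.linalg.norm(A-B))
move([.611,.311,.19],12)
E
```

```text
[ 0.68348467 -0.20896977  0.13      ] [ 0.57462472 -0.18434803  0.13      ] -12.744619152573156 0.11160967721667402
row [-466.4 -122.5   32.6] [  0.    0.  -32.2]
```

```bash
python3 - <<'E'
from h import *
s=400/130
g=lambda x,y,z:ray("top",[325+(x-400)/s,160+y/s],z)
A=g(540,75,.133);B=g(521,245,.133);print(A,B,np.degrees(np.arctan2(*(A-B)[1::-1])),np.linalg.norm(A-B))
A=g(665,495,.05);B=g(750,457,.05);d=A-B;print(A,B,np.degrees(np.arctan2(d[1],d[0]))-90)
A=g(690,545,.035)
h=lambda x,y,z:ray("top",[180+x/s,210+y/s],z)
A=h(168,148,.008);B=h(240,132,.008);d=A-B;print(A,B,np.degrees(np.arctan2(d[1],d[0]))-90)
E
```

```text
[0.68950736 0.04129306 0.133     ] [0.5807406  0.05852809 0.133     ] -9.00414639952011 0.11012381721297654
[ 0.43401136 -0.03374969  0.05      ] [ 0.45660016 -0.09015136  0.05      ] 21.826037223687933
[0.57873753 0.32406222 0.008     ] [0.58867528 0.27426615 0.008     ] 11.286182748357945
```

>>> {"name": "send_rows", "arguments": {
  "rows": [
    [1,-466,-122,32,0,0,-32],
    [1,-466,-122,32,0,0,-32],
    [1,-466,-122,32,0,0,-32],
    [1,-466,-122,32,0,0,-32],
    [1,-466,-122,32,0,0,-32],
    [1,-466,-122,32,0,0,-32],
    [1,-466,-122,32,0,0,-32],
    [1,-466,-122,32,0,0,-32],
    [1,-466,-122,32,0,0,-32],
    [1,-466,-122,32,0,0,-32],
    [1,-466,-122,32,0,0,-32]
  ]
}}

```text
clock: 1.98
ee_pos: [0.6097, 0.3133, 0.1908]
tcp_rot: [-0.0, -0.104, 0.995, 0.0]
ft_force: [0.4, 0.5, -0.6]
width: 0.0869
grip_force: 0.0
```

```bash
python3 - <<'E'
from h import *
o=get_obs();a=camera("wrist")
print(o["clock"],o["ee_pos"],o["joint_vel"].max() if hasattr(o["joint_vel"],"max") else 0)
print([(round(d["confidence"],2),np.round(d["xyz"],3)) for d in tip_of("white_roll","wrist")])
cv2.imwrite("pics/w1.png",a)
E
```

```text
1.975 [0.60967813 0.31331045 0.19079693] 0.0041214266116746615
[(0.92, array([0.612, 0.308, 0.042])), (0.89, array([0.511, 0.38 , 0.039])), (0.67, array([0.547, 0.192, 0.043]))]
```

View pics/w1.png

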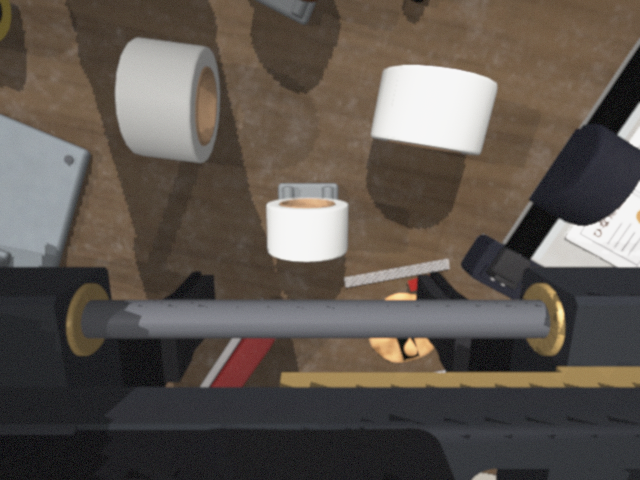

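The wrist view shows the target roll at (307,228), sides upright and square to the gripper, cradle edge at (308,185). The larger rolls are well clear at (165,100) and (435,110).

```bash
python3 - <<'E'
from h import *
F=ray("wrist",(307,198),.076);B=ray("wrist",(307.5,260),.072);C=ray("wrist",(307.5,229),.06);print(F,B,(F+B)/2,C, np.linalg.norm(F-B))
print(ray("wrist",(267,215),.05),ray("wrist",(347.5,215),.05),ray("wrist",(308,184),.008))
for z in(.044,): print(proj("wrist",np.array([.611,.311,z])))
move([.611,.311,.027],12)
E
```

```text
[0.58676331 0.30336281 0.076     ] [0.63211081 0.31302045 0.072     ] [0.60943706 0.30819163 0.074     ] [0.61199211 0.30864815 0.06      ] 0.04653671548361262
[0.60989245 0.27623082 0.05      ] [0.59708742 0.33680975 0.05      ] [0.58489387 0.3025597  0.008     ]
[311.02831381 223.88188859]
row [ -0.6  -2.3 163.9] [ 0.  0. -0.]
```

>>> {"name": "send_rows", "arguments": {
  "rows": [
    [1,-1,-5,60,0,0,0],
    [1,-1,-5,120,0,0,0],
    [1,-1,-5,165,0,0,0],
    [1,-1,-5,165,0,0,0],
    [-1,-1,-5,165,0,0,0],
    [-1,-1,-5,165,0,0,0],
    [-1,-1,-5,165,0,0,0],
    [-1,-1,-5,165,0,0,0],
    [-1,-1,-5,165,0,0,0]
  ],
  "force": 20
}}

```text
clock: 3.2
ee_pos: [0.6137, 0.3078, 0.0274]
tcp_rot: [0.001, -0.103, 0.995, 0.001]
ft_force: [-0.9, 0.7, 6.3]
width: 0.0645
grip_force: 20.0
```

```bash
python3 - <<'E'
from h import *
move([.505,.068,.1135],-8.8)
E
```

```text
row [ 155.4 -212.2  -86.7] [ 0.1  0.1 20.7]
```

>>> {"name": "send_rows", "arguments": {
  "rows": [
    [-1,0,0,-60,0,0,0],
    [-1,0,0,-110,0,0,0],
    [-1,40,-40,-115,0,0,7],
    [-1,85,-85,-115,0,0,14],
    [-1,120,-130,-110,0,0,21],
    [-1,145,-180,-100,0,0,21],
    [-1,155,-212,-87,0,0,21],
    [-1,155,-212,-87,0,0,21],
    [-1,155,-212,-87,0,0,21]
  ]
}}

```text
clock: 4.32
ee_pos: [0.5048, 0.0684, 0.113]
tcp_rot: [0.0, 0.08, 0.997, 0.0]
ft_force: [-0.7, 0.3, -1.2]
width: 0.0642
grip_force: 20.0
```

```bash
python3 - <<'E'
from h import *
o=get_obs();print(o["ee_pos"],o["width"])
w=camera("wrist");s=camera("side");t=camera("top")
print([(c,round(d["confidence"],2),np.round(d["xyz"],3)) for c in("side","top") for n in("white_roll",) for d in tip_of(n,c)])
print([(c,round(d["confidence"],2),np.round(d["xyz"],3)) for c in("wrist","top","side") for d in tip_of("rod_root",c)])
S=cv2.resize(s[200:350,220:460],(480,300),interpolation=cv2.INTER_CUBIC)
T=cv2.resize(t[150:350,300:460],(320,400),interpolation=cv2.INTER_CUBIC)
W=cv2.resize(w,(400,300))
c=np.zeros((600,800,3),np.uint8);c[:300,:480]=S;c[:400,480:]=T;c[300:,:400]=W
cv2.imwrite("pics/pre.png",c)
E
```

```text
[0.50482008 0.06838028 0.11296807] 0.06422756876717066
[('side', 0.94, array([0.543, 0.192, 0.041])), ('side', 0.75, array([0.502, 0.072, 0.132])), ('side', 0.63, array([0.511, 0.38 , 0.038])), ('top', 0.93, array([0.542, 0.198, 0.041])), ('top', 0.93, array([0.51 , 0.379, 0.04 ]))]
[('top', 0.76, array([0.691, 0.043, 0.129])), ('side', 0.79, array([0.692, 0.036, 0.13 ]))]
```

View pics/pre.png

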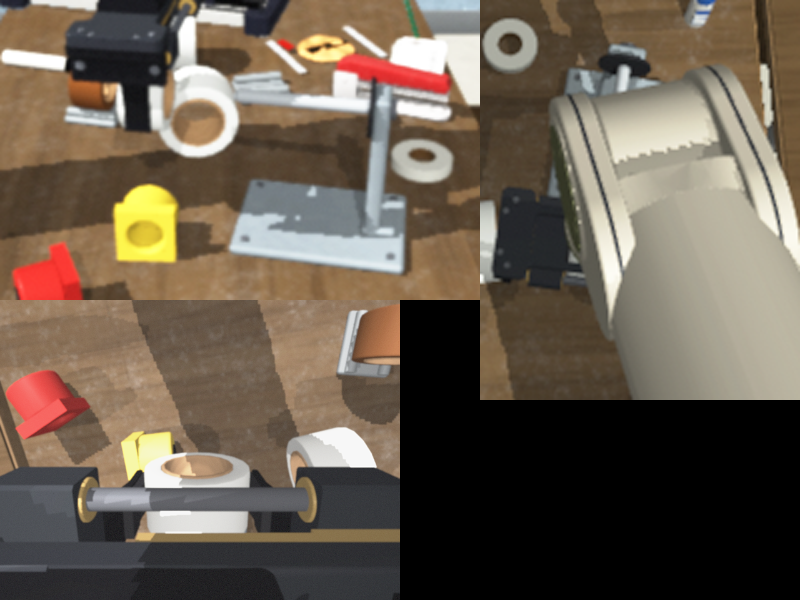

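The roll is held level: side inset (198,112), its bore facing the rod end at (245,98). Inserting it along the rod now.

>>> {"name": "send_rows", "arguments": {
  "rows": [
    [-1,-30,0,0,0,0,0],
    [-1,-60,0,0,0,0,0],
    [-1,-90,0,0,0,0,0],
    [-1,-120,0,0,0,0,0],
    [-1,-146,0,0,0,0,0],
    [-1,-146,0,0,0,0,0]
  ]
}}

```text
clock: 5.48
ee_pos: [0.6497, 0.044, 0.1119]
tcp_rot: [-0.0, 0.08, 0.997, -0.0]
ft_force: [-1.4, -0.5, -1.4]
width: 0.0643
grip_force: 20.0
```

```bash
python3 - <<'E'
from h import *
s=camera("side")
print([(round(d["confidence"],2),np.round(d["xyz"],3)) for d in tip_of("white_roll","side")])
cv2.imwrite("pics/ins.png",cv2.resize(s[180:360,260:460],(600,540),interpolation=cv2.INTER_CUBIC))
E
```

```text
[(0.9, array([0.509, 0.38 , 0.038])), (0.77, array([0.539, 0.189, 0.041])), (0.46, array([0.648, 0.046, 0.131]))]
```

View pics/ins.png

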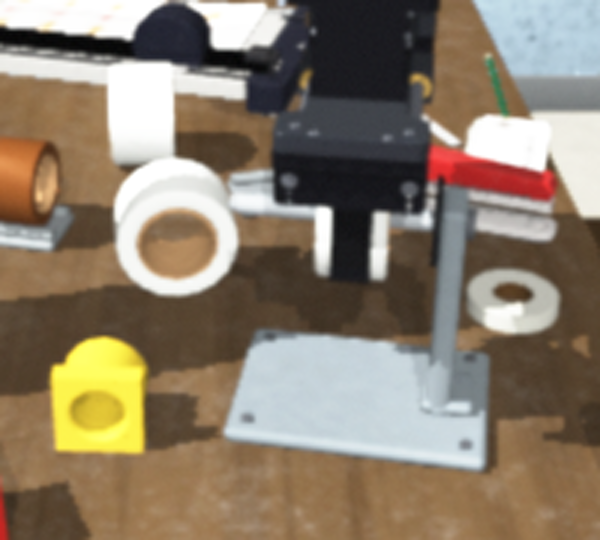

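The roll at (352,243) is on the rod, and the free end shows at (235,205). Lower it, let go and rise, then head for the cap.

>>> {"name": "send_rows", "arguments": {
  "rows": [
    [-1,0,0,6,0,0,0],
    [-1,0,0,12,0,0,0],
    [-1,0,0,12,0,0,0],
    [0.75,0,0,12,0,0,0],
    [1,0,0,12,0,0,0],
    [1,0,0,12,0,0,0],
    [1,0,0,-45,0,0,0],
    [1,0,0,-100,0,0,0],
    [1,0,0,-100,0,0,0]
  ]
}}

```text
clock: 6.7
ee_pos: [0.6511, 0.0443, 0.2179]
tcp_rot: [0.004, 0.08, 0.997, 0.001]
ft_force: [-0.5, -0.9, -0.7]
width: 0.0867
grip_force: 0.0
```

```bash
python3 - <<'E'
from h import *
camera("side");o=get_obs();print(o["clock"],o["ee_pos"])
print([(round(d["confidence"],2),np.round(d["xyz"],3)) for d in tip_of("white_roll","side")])
move([.433,-.070,.17],23)
E
```

```text
6.75 [0.64982092 0.04440571 0.2147608 ]
[(0.95, array([0.645, 0.053, 0.12 ])), (0.85, array([0.512, 0.381, 0.039])), (0.72, array([0.543, 0.191, 0.042]))]
row [ 194.9 -147.4   42.5] [  0.    0.  -32.2]
```

Roll hanging at (.645,.05,.12). On to the red cap.

>>> {"name": "send_rows", "arguments": {
  "rows": [
    [1,195,-147,0,0,0,-32],
    [1,195,-147,0,0,0,-32],
    [1,195,-147,0,0,0,-32],
    [1,195,-147,42,0,0,-32],
    [1,195,-147,42,0,0,-32],
    [1,195,-147,42,0,0,-32],
    [1,195,-147,42,0,0,-32]
  ]
}}

```text
clock: 7.68
ee_pos: [0.4341, -0.069, 0.171]
tcp_rot: [0.0, -0.199, 0.98, -0.0]
ft_force: [-0.9, 1.1, -0.2]
width: 0.0873
grip_force: 0.0
```

```bash
python3 - <<'E'
from h import *
o=get_obs();w=camera("wrist");print(o["ee_pos"],o["joint_pos"])
print([(round(d["confidence"],2),np.round(d["xyz"],3)) for d in tip_of("end_cap","wrist")])
h=cv2.cvtColor(w,cv2.COLOR_BGR2HSV);m=(((h[...,0]<8)|(h[...,0]>172))&(h[...,1]>170)&(h[...,2]>60)).astype(np.uint8)
n,l,st,ce=cv2.connectedComponentsWithStats(m);i=1+st[1:,4].argmax();print(st[i],ce[i])
cv2.imwrite("pics/w2.png",w)
E
```

```text
[ 0.43414096 -0.0690171   0.17098676] [-0.2300491  -0.0556388   0.27663435  2.00684017  0.01655039  1.18744032
  2.01063268]
[(0.87, array([ 0.433, -0.07 ,  0.026])), (0.67, array([0.502, 0.019, 0.024]))]
[ 283  192   65   49 1547] [317.26244344 217.98125404]
```

View pics/w2.png

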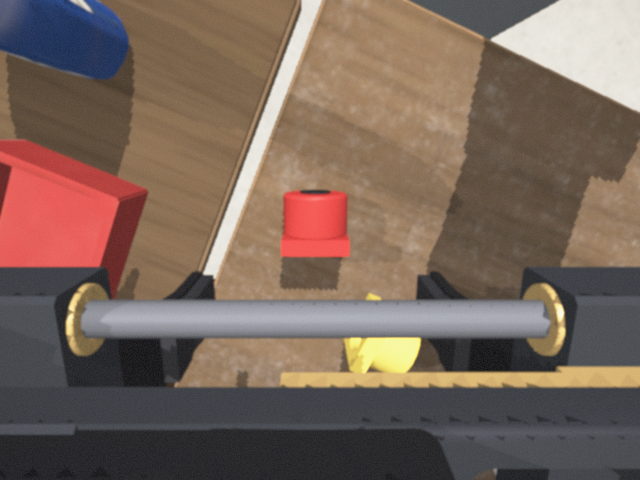

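The wrist view shows the red cap at (316,222), square to the gripper, with its flange at (316,246) away from the robot and the yellow cap clear at (385,345). Grasping.

>>> {"name": "send_rows", "arguments": {
  "rows": [
    [1,1,0,60,0,0,0],
    [1,1,0,120,0,0,0],
    [1,1,0,155,0,0,0],
    [1,1,0,163,0,0,0],
    [1,1,0,163,0,0,0],
    [-1,1,0,163,0,0,0],
    [-1,1,0,163,0,0,0],
    [-1,1,0,163,0,0,0],
    [-1,1,0,163,0,0,0],
    [-1,1,0,163,0,0,0]
  ],
  "force": 25
}}

```text
clock: 9.02
ee_pos: [0.432, -0.07, 0.0077]
tcp_rot: [0.0, -0.198, 0.98, 0.0]
ft_force: [-1.0, -0.1, 3.4]
width: 0.0498
grip_force: 25.0
```

```bash
python3 - <<'E'
from h import *
o=get_obs();print(o["ee_pos"],o["width"],o["grip_force"],o["ft_force"])
move([.50,.070,.113],-8.8)
E
```

```text
[ 0.43202371 -0.07002996  0.0076743 ] 0.049792376144239196 25.00021567278573 [-0.96857858 -0.14640162  3.35670358]
row [-117.   102.7 -105.3] [ 0.   0.  31.6]
```

>>> {"name": "send_rows", "arguments": {
  "rows": [
    [-1,0,0,-60,0,0,0],
    [-1,0,0,-115,0,0,10],
    [-1,-40,35,-115,0,0,20],
    [-1,-80,70,-110,0,0,31],
    [-1,-117,103,-106,0,0,32],
    [-1,-117,103,-106,0,0,32],
    [-1,-117,103,-106,0,0,32]
  ]
}}

```text
clock: 9.9
ee_pos: [0.4994, 0.0698, 0.1131]
tcp_rot: [-0.0, 0.08, 0.997, -0.0]
ft_force: [-0.1, 0.3, -0.3]
width: 0.0497
grip_force: 25.0
```

```bash
python3 - <<'E'
from h import *
o=get_obs();print(o["ee_pos"],o["width"],o["tcp_rot"])
s=camera("side")
print([(n,round(d["confidence"],2),np.round(d["xyz"],3)) for n in("white_roll","end_cap") for d in tip_of(n,"side")])
a=np.radians(-8.8)
E=np.array([.691,.0395,.13])-.115*np.array([np.cos(a),np.sin(a),0]);print(E,proj("side",E),proj("side",np.array([.691,.0395,.13])))
cv2.imwrite("pics/pre2.png",cv2.resize(s[180:360,240:460],(733,600),interpolation=cv2.INTER_CUBIC))
E
```

```text
[0.49938958 0.06977138 0.1131464 ] 0.04966472608154839 [-4.45048452e-04  7.97577439e-02  9.96814115e-01 -3.52599759e-04]
[('white_roll', 0.84, array([0.543, 0.19 , 0.041])), ('white_roll', 0.59, array([0.646, 0.052, 0.12 ])), ('end_cap', 0.82, array([0.502, 0.02 , 0.022])), ('end_cap', 0.69, array([0.498, 0.07 , 0.133]))]
[0.57735374 0.05709337 0.13      ] [335.55260301 248.12009453] [403.3842272  252.81510443]
```

View pics/pre2.png

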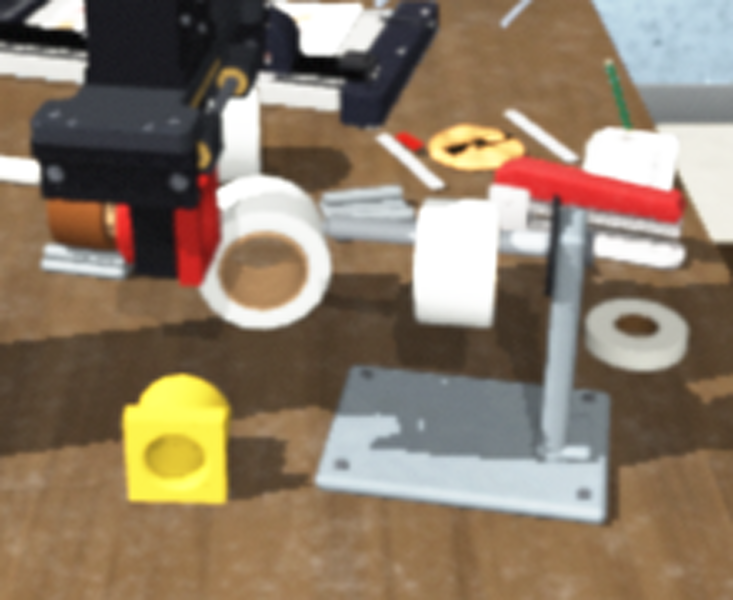

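The roll hangs on the rod at (455,262). The rod end at (322,227) matches my model, and the cap (165,230) is in line with it. Pushing the cap on.

>>> {"name": "send_rows", "arguments": {
  "rows": [
    [-1,-30,0,0,0,0,0],
    [-1,-55,0,0,0,0,0],
    [-1,-75,0,0,0,0,0],
    [-1,-86,0,0,0,0,0],
    [-1,-90,0,0,0,0,0],
    [-1,-90,0,0,0,0,0]
  ]
}}

```text
clock: 10.8
ee_pos: [0.5883, 0.0559, 0.1135]
tcp_rot: [-0.0, 0.08, 0.997, 0.0]
ft_force: [-0.7, 0.1, -0.2]
width: 0.05
grip_force: 25.0
```

>>> {"name": "send_rows", "arguments": {
  "rows": [
    [-1,-2,0,0,0,0,0],
    [-1,-4,0,0,0,0,0],
    [-1,-4,0,0,0,0,0]
  ]
}}

```text
clock: 11.18
ee_pos: [0.5926, 0.0554, 0.1136]
tcp_rot: [0.0, 0.08, 0.997, 0.0]
ft_force: [-0.0, -0.6, -1.0]
width: 0.0495
grip_force: 25.0
```

No contact yet, so keep pushing gently.

>>> {"name": "send_rows", "arguments": {
  "rows": [
    [-1,-2,0,0,0,0,0],
    [-1,-4,0,0,0,0,0],
    [-1,-4,0,0,0,0,0]
  ]
}}

```text
clock: 11.55
ee_pos: [0.594, 0.0552, 0.1128]
tcp_rot: [-0.003, 0.08, 0.997, -0.0]
ft_force: [-11.8, 0.3, 5.3]
width: 0.0498
grip_force: 25.0
```

Contact at 12 N, with the cap at home depth. Ease the push, lower and let go.

>>> {"name": "send_rows", "arguments": {
  "rows": [
    [-1,1.5,0,4,0,0,0],
    [-1,1.5,0,9,0,0,0],
    [-1,1.5,0,9,0,0,0]
  ]
}}

```text
clock: 11.92
ee_pos: [0.5942, 0.0555, 0.1044]
tcp_rot: [-0.001, 0.08, 0.997, 0.0]
ft_force: [-5.2, 0.9, 2.6]
width: 0.0501
grip_force: 25.0
```

>>> {"name": "send_rows", "arguments": {
  "rows": [
    [0.5,0,0,0,0,0,0],
    [1,0,0,0,0,0,0],
    [1,0,0,0,0,0,0],
    [1,0,0,-30,0,0,0],
    [1,0,0,-85,0,0,0],
    [1,40,0,-130,0,0,0],
    [1,100,0,-130,0,0,0],
    [1,100,0,-130,0,0,0]
  ]
}}

```text
clock: 12.92
ee_pos: [0.4932, 0.0715, 0.2348]
tcp_rot: [-0.0, 0.079, 0.997, 0.001]
ft_force: [0.6, -0.6, 0.3]
width: 0.0867
grip_force: 0.0
```

```bash
python3 - <<'E'
from h import *
s=camera("side");o=get_obs();print(o["clock"],o["ee_pos"])
print([(n,round(d["confidence"],2),np.round(d["xyz"],3)) for n in("white_roll","end_cap","brown_roll") for d in tip_of(n,"side")])
a=np.radians(-8.8);u=np.array([np.cos(a),np.sin(a),0]);r=np.array([.691,.0395,.12])
for d in(.079,.101,.123):print(d,proj("side",r-d*u))
cv2.imwrite("pics/fin.png",cv2.resize(s[180:360,240:460],(733,600),interpolation=cv2.INTER_CUBIC))
E
```

```text
12.975 [0.49531783 0.07114939 0.23508169]
[('white_roll', 0.89, array([0.511, 0.381, 0.039])), ('white_roll', 0.66, array([0.539, 0.192, 0.041])), ('white_roll', 0.56, array([0.647, 0.052, 0.119])), ('end_cap', 0.78, array([0.506, 0.022, 0.027])), ('end_cap', 0.62, array([0.592, 0.058, 0.124])), ('brown_roll', 0.64, array([0.429, 0.258, 0.048]))]
0.079 [356.32835478 254.67236436]
0.101 [343.60496189 253.76869814]
0.123 [330.99553764 252.87312644]
```

View pics/fin.png

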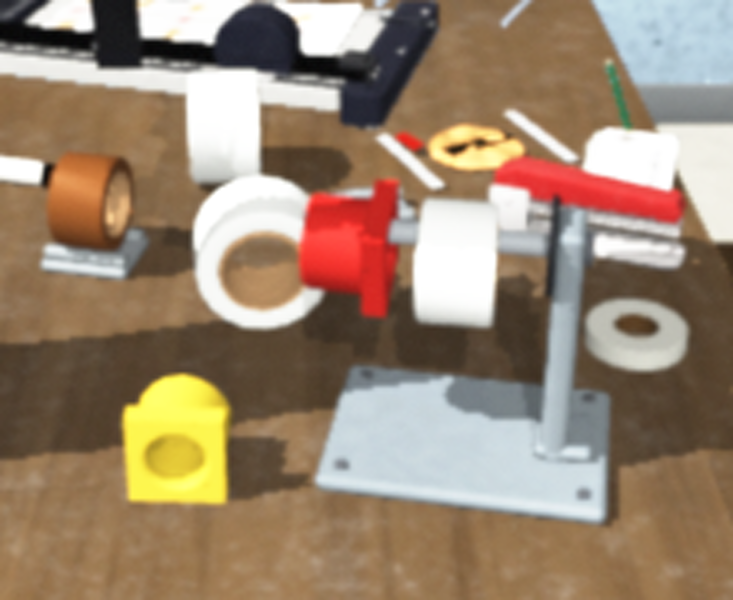

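The cap hangs fully home: its mouth is at crop x≈388 (387 predicted) and its closed end at 302 (303 predicted). The white roll is behind it, and the brown roll still stands in its cradle.

```bash
python3 -c "
from cell import hand_in;print(hand_in())"
```

```text
the job is handed in; nothing more can be done
None
```

The white label roll is on the rod and the red end cap is pushed fully home in front of it. The brown tape roll still stands in its cradle, the gripper has let go of everything, and the job was handed in at about 13 s.

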